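Clear the colony counter and hold the hand lens over the dish

TASK

Get the petri dish on the colony counter ready to be read: clear the counter's top by laying the marker in the deep pen box and the forceps in the shallow instrument tray, while the hand lens still lies on the bench. Then take the hand lens by its handle, lift it over the tube rack and finish holding it still and level about 15 mm above the dish, centred on it, handle pointing straight towards the counter's front edge. The lens must never touch the dish, the dish must stay where it is, the other things on the bench must not be knocked out of place, and the job ends with the lens still held in the gripper.

Things in the scene. Friction and masses are not known exactly. Their poses are not given: they have to be found in the camera images.
- counter: Blue colony counter, fixed, 280 mm (its x) by 260 mm, flat top 70 mm above the bench. Origin: centre of the underside. Front edge at -x (robot side), display strip and 12 mm knob at the rear (+x). Black round stage, 112 mm across, 3 mm high, centred at x = -25 mm, y = 0. A bare 10 mm steel post with a black clamp rises to 180 mm above the bench at x = +118 mm, y = 0.
- dish: Clear petri dish with pale agar, 90 mm across, 15 mm high, 60 g, loose, standing on the counter's stage (its underside 73 mm above the bench). Origin: centre of its underside.
- dish_top (a point): Centre of the top of the petri dish, 15 mm above the dish's origin.
- marker: Square-barrelled marker pen, white with a black cap, 130 mm long (along its x, cap at +x), 14 mm wide and 14 mm high, 25 g, lying loose on the counter's deck on one side of the stage, roughly front to back. Origin: centre of its underside.
- forceps: Rigid steel forceps, 130 mm long (along its x, joined end at -x, tips at +x), two arms, about 16 mm wide at x = 0, which is where to grip them (rigid: they do not squeeze shut), 9 mm high, 30 g, lying loose on the counter's deck on the other side of the stage, roughly front to back. Origin: centre of the underside.
- pen_box: Deep grey open pen box, fixed, outside 100 mm (its x) by 170 mm (its y), 45 mm high, walls 4 mm, floor 4 to 5 mm thick. Origin: centre of the underside. The pen fits lying along the box's y.
- instrument_tray: Shallow grey open instrument tray, fixed, outside 120 mm (its x) by 180 mm (its y), 20 mm high, walls 4 mm, floor 4 to 5 mm thick. Origin: centre of the underside. The forceps fit lying along the tray's y. The tray and the pen box stand left of the counter, one nearer the robot than the other; which is which varies.
- lens: Hand lens lying flat on the bench right of the tube rack: black ring 84 mm across, 12 mm high, with clear glass, steel neck and straight black handle along its -x. 204 mm long overall, about 100 g; handle 20 mm wide, 16 mm high, from x = -57 to -162 mm. Origin: ring's centre, on its flat underside (ring and handle flush below); z is normal to the glass.
- lens_grip (a point): Point on the lens's handle to grip, 80 mm from the ring's centre (at x = -80 mm, y = 0, 8 mm above the underside), near the centre of mass; fingers close across the lens's y.
- tube_rack: Steel rack of white-capped tubes, 220 mm (its x) by 56 mm (its y), 80 mm high over the caps, 0.9 kg, loose, standing front to back between the hand lens and the counter. Origin: centre of its underside. To stay in place.
- amber_bottle: Amber bottle, 54 mm across, 85 mm high, loose, origin at the centre of its underside; beyond the hand lens. To stay in place.
- jar: Small jar, 42 mm across, 50 mm high, loose, origin at the centre of its underside; nearer the robot than the tube rack. To stay in place.
- beaker: Glass beaker, 70 mm across, 95 mm high, loose, origin at the centre of its underside; between the robot and the counter. To stay in place.
- dish_stack: Stack of closed petri dishes, 92 mm across, 62 mm high, loose, origin at the centre of its underside; beyond the trays. To stay in place.

How it is judged:
On the way, in this order (a step that is already met when the one before it is completed fails the run):
1. marker lies released in the pen box and forceps lie released in the instrument tray, the hand lens still lying on the bench (x of marker in the frame of pen_box between -0.046 and 0.046 m and y of marker in the frame of pen_box between -0.08 and 0.08 m and z of marker in the frame of pen_box between 0 and 0.028 m and angle between each of marker, forceps's own x axis and vertical above 1.3 rad and contact force between the fingers and marker below 0.1 N and x of forceps in the frame of instrument_tray between -0.056 and 0.056 m and y of forceps in the frame of instrument_tray between -0.085 and 0.085 m and z of forceps in the frame of instrument_tray between 0 and 0.022 m and contact force between the fingers and forceps below 0.1 N and height (world z) of lens below 0.02 m), for 0.1 s.
2. the lens passes over the tube rack (y of lens in the frame of tube_rack between -0.05 and 0.05 m and x of lens in the frame of tube_rack between -0.16 and 0.16 m and height (world z) of lens above 0.08 m), for 0.02 s.
At the end, for the whole second after the job is handed in: Marker flat in pen box, forceps flat in tray, released. Lens gripped, still, its underside 4-30 mm above the dish top, centred within 12 mm, level within 0.15 rad, handle to the counter's front within 0.25 rad, touching neither dish nor counter; dish moved under 10 mm (x of marker in the frame of pen_box between -0.046 and 0.046 m and y of marker in the frame of pen_box between -0.08 and 0.08 m and z of marker in the frame of pen_box between 0 and 0.028 m and angle between each of marker, forceps's own x axis and vertical above 1.3 rad and contact force between the fingers and marker below 0.1 N and x of forceps in the frame of instrument_tray between -0.056 and 0.056 m and y of forceps in the frame of instrument_tray between -0.085 and 0.085 m and z of forceps in the frame of instrument_tray between 0 and 0.022 m and contact force between the fingers and forceps below 0.1 N and horizontal distance between lens and dish_top below 0.012 m and z of lens in the frame of dish_top between 0.004 and 0.03 m and angle between lens's own z axis and vertical below 0.15 rad and angle between the x axis of lens and the x axis of counter, either way round below 0.25 rad and x of lens_grip in the frame of counter below -0.06 m and contact force between the fingers and lens above 1 N and contact force between lens and dish below 0.1 N and contact force between lens and counter below 0.1 N and linear speed of lens below 0.02 m/s and angular speed of lens below 0.15 rad/s and distance of dish from where it was at the start of the episode below 0.01 m); the arm keeps its last pose, push and grip.
It fails at once if the lens touches the dish (contact force between lens and dish above 0.3 N).
It fails at once if the dish is pushed away by more than 10 mm (distance of dish from where it was at the start of the episode above 0.01 m).
It fails at once if a bystander is knocked out of place (rack 20 mm, others 30 mm) (distance of tube_rack from where it was at the start of the episode above 0.02 m or distance of any of amber_bottle, jar, beaker, dish_stack from where it was at the start of the episode above 0.03 m).
It also fails if it takes over 70 s, if anything falls off the work surface, if the arm or the gripper's body presses on something with over 40 N, if the wrist force passes 120 N, or if a joint passes its speed limit or range.

ROBOT

A 7-joint arm with a two-finger parallel gripper is mounted at the origin on the work surface. World frame = base frame: x ahead of the robot, y to its left, z up, the work surface at z = 0. Lengths are in m, angles in rad, forces in N, time in s.
With the tool pointing down it reaches from about 0.4 to 0.85 m from the base axis. Payload 6.9 kg.
Tool frame: the origin (TCP) lies midway between the tips of the shut fingers; the grasp point (between the pads) lies behind it (ctrl.pinch_z is the z of the grasp point in the tool frame, in m); z points along the fingers, y is the line along which they close (so a half turn about z gives the same grasp; the last joint's range is limited). The gripper opens to 85 mm and grips with 20 to 120 N. Pads are 22 mm wide; open, the fingers measure 114 mm over their backs; the gripper's body (76 mm by 85 mm) begins 54 mm behind the grasp point. The pads swing forward as they close: fully open they stand 13 mm farther back than shut.
Start: joints at [1.315, 0.507, -0.238, 1.5, 0.126, 1.149, -0.155], TCP at [0.221, -0.585, 0.231] pointing down, gripper open.
Joint ranges: [-3.08, 3.08], [-0.24, 2.05], [-1.43, 1.35], [0, 2.5], [-1.52, 4.66], [0.17, 1.96], [-2.89, 2.89]. Speed limits (rad/s): [2.39, 2.39, 3.14, 3.14, 3.14, 3.14, 3.14].

INTERFACE

Orientations are given as a unit quaternion [w, x, y, z].
In Python, from station import ctrl, get_state, vision, ticket, models gives the robot as it stands. Calls block until the motion is done:
- ctrl.movep(position, orientation): joint-space move of the TCP to a pose.
- ctrl.movel(position, frame=None, max_speed=0.15): straight line of the TCP; frame=None keeps the orientation; max_speed is the mean speed in m/s.
- ctrl.set_joints(angles): joint-space move.
- ctrl.ungrasp() and ctrl.close_gripper(force=None): open the fingers fully, or close them until they stop; force is the grip in N (None keeps the last).
- ctrl.pause(seconds).
- ctrl.ik(position, orientation): joint angles nearest the present ones, or None.
- get_state(): the state.
- vision.grab_frame(name): name is "scene" or "side" or "wrist"; returns (picture, depth): 384x512x3 uint8, blue, green, red; 384x512 float32, m along the optical axis (not along the pixel's ray), 0 where there is no reading.
- vision.camera_info(name): a dict with "mtx" (3x3 intrinsics, pixels), "R" (3x3) and "t" (3): a world point X has camera coordinates R X + t; the wrist camera has in their place "hand_eye" (4x4, takes a point from camera to tool coordinates, whose origin is the TCP and whose axes are the flange's). Camera axes: x right, y down, z forward; pixel columns grow to the right and rows downward; lengths in m; the calibration is good to about 2 mm. A picture is of the moment at which its call begins: read the wrist's pose just before it. camera_info takes no time and is no camera call.
A pose or a line that the arm cannot do raises ctrl.Unreachable and nothing moves.
- ticket.close_job(): hands the job in; it is judged then, once.
Trained networks look in the newest picture that a camera, given by its name, has taken for a name from the list of things; names that differ only in an ending like _2 or _b are one class to them, and where a whole thing is asked for, a point or a joint stands for the part that bears it (a point fixed in the world has none). Each returns a list of dicts, best first, with "p" (0 to 1); they miss things now and then, are a little off and sometimes report something else, mostly with a low value. They report only what shows in the picture. A call takes as long as a camera call.
- models.recognise(camera, target): "point" ([column, row] in pixels, amid what is visible of it).
- models.masks_of(camera, target): "mask" (384x512 bool, what is visible of it) and "point" ([column, row] in pixels, amid what is visible of it).
The state is a dict: "time": time; "qpos": joint angles; "qd": joint speeds; "tau": joint torques, N m; "tcp_pos": TCP position; "eef_rot": TCP orientation; "contact_force": force on the tool from outside, world axes, zero at the start; "wrist_torque": the same for the moment, N m; "width": finger opening in m; "gripper_force": force on a finger pad.
Only numpy, scipy, OpenCV 4.12 (cv2) and the standard library are available. Lean on these libraries where they do the work, as an engineer would, in place of code of your own. Each camera call takes 0.05 s, during which the arm holds its last target. There are 200 camera calls.

## Working session

There is one attempt and no reset: what is moved stays moved. The work goes in short steps, each a Python script; the robot and the scene stay as the last script left them, time stands still between calls to the robot, and variables do not carry over. Pictures are saved under pics/ and viewed, at most 10 in all, crops included, and the job is handed in when it is done.

```bash
ls; mkdir -p pics
cat > h.py <<'E'
import numpy as np, cv2
from station import ctrl, get_state, vision, ticket, models
def cloud(cam, depth):
    i=vision.camera_info(cam); K=np.array(i["mtx"]); v,u=np.mgrid[0:384,0:512]
    p=np.stack([(u-K[0,2])/K[0,0]*depth,(v-K[1,2])/K[1,1]*depth,depth],-1)
    if "R" in i: return (p-np.array(i["t"]))@np.array(i["R"])
    return p
E
python3 - <<'E'
from h import *
s=get_state(); print(s["time"],s["tcp_pos"],s["eef_rot"],s["width"],ctrl.pinch_z)
fr={}
for c in ("scene","side"):
    im,d=vision.grab_frame(c); fr[c]=cv2.resize(im,(512,384)); P=cloud(c,d)
    np.savez(f"{c}.npz",im=im,d=d,P=P)
    i=vision.camera_info(c); print(c,-np.array(i["R"]).T@np.array(i["t"]))
    for n in ["counter","dish","marker","forceps","pen_box","instrument_tray","lens","tube_rack","amber_bottle","jar","beaker","dish_stack"]:
        r=models.masks_of(c,n)
        if not r: print(c,n,None); continue
        m=r[0]["mask"].astype(bool)&(d>0); q=P[m]
        np.save(f"m_{c}_{n}.npy",m)
        if len(q)<5: print(c,n,"few"); continue
        hi=np.percentile(q[:,2],98)
        (cx,cy),(w,h),a=cv2.minAreaRect(q[:,:2].astype(np.float32))
        print(c,n,round(r[0]["p"],2),np.round(r[0]["point"]),"med",np.median(q,0).round(3),"ztop",hi.round(3),"rect",np.round([cx,cy,w,h,a],3),len(q))
    cv2.imwrite(f"pics/{c}.png",im)
print(get_state()["time"])
E
```

```text
pics
0.0 [ 0.22094569 -0.58410643  0.23042471] [-8.69038651e-04  9.83685885e-01  1.79892446e-01 -1.79952146e-04] 0.08559515407327323 -0.0187
scene [ 1.43993148 -0.86949942  0.9589641 ]
scene counter 0.64 [291. 207.] med [0.659 0.003 0.067] ztop 0.088 rect [0.571 0.058 0.359 0.29  2.752] 5379
scene dish 0.92 [282. 189.] med [0.587 0.042 0.085] ztop 0.09 rect [ 0.58   0.048  0.087  0.094 35.433] 472
scene marker 0.53 [177. 203.] med [ 0.363 -0.194  0.03 ] ztop 0.051 rect [ 3.2300e-01 -1.6900e-01  4.2000e-02  1.1700e-01  5.6065e+01] 243
scene forceps 0.77 [265. 210.] med [ 0.609 -0.048  0.074] ztop 0.081 rect [ 6.1200e-01 -4.4000e-02  3.0000e-02  1.2900e-01  8.9321e+01] 201
scene pen_box 0.89 [340. 172.] med [0.573 0.36  0.018] ztop 0.044 rect [0.56  0.356 0.144 0.191 3.6  ] 1234
scene instrument_tray 0.62 [302. 155.] med [0.392 0.344 0.004] ztop 0.02 rect [ 0.394  0.355  0.214  0.134 86.807] 1015
scene lens 0.64 [146. 258.] med [ 0.492 -0.394  0.008] ztop 0.017 rect [ 0.45  -0.398  0.206  0.083 15.917] 861
scene tube_rack 0.64 [252. 156.] med [0.354 0.149 0.065] ztop 0.094 rect [ 0.282
[... 1270 characters left out ...]
ens 0.78 [309. 120.] med [ 0.483 -0.388  0.009] ztop 0.019 rect [ 0.449 -0.381  0.095  0.2   86.692] 794
side tube_rack 0.55 [277. 159.] med [ 0.545 -0.184  0.051] ztop 0.082 rect [ 0.552 -0.233  0.135  0.237 87.227] 2544
side amber_bottle 0.91 [227. 124.] med [ 0.703 -0.291  0.049] ztop 0.086 rect [ 0.714 -0.353  0.052  0.16   7.787] 487
side jar 0.72 [354. 172.] med [ 0.352 -0.174  0.039] ztop 0.053 rect [ 3.400e-01 -2.080e-01  9.500e-02  3.800e-02  6.621e+01] 303
side beaker 0.84 [353. 271.] med [0.338 0.161 0.063] ztop 0.096 rect [ 0.335  0.127  0.141  0.078 76.717] 1413
side dish_stack 0.55 [149. 300.] med [0.737 0.296 0.061] ztop 0.065 rect [ 0.755  0.265  0.099  0.137 38.881] 2174
1.3
```

View pics/scene.png

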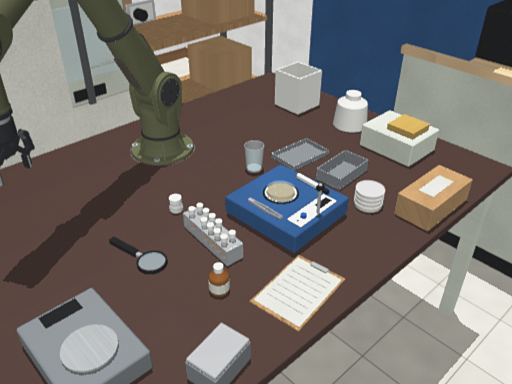

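View pics/side.png

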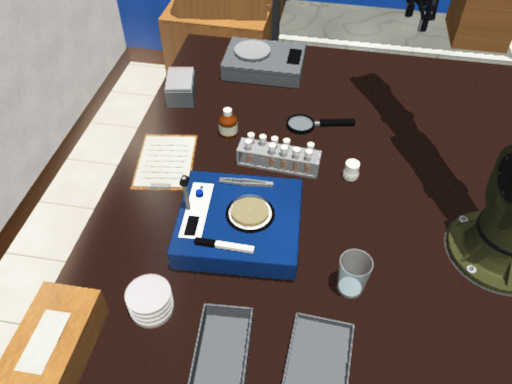

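Scene: the pen box is the far one (side 222,345), the tray the near one (318,350). The marker is left of the dish with its cap towards +x (205,243), the forceps right of it (246,182). The lens is at (300,123) with its handle towards the robot. Next I'll refine the measurements.

Run:
```python
import numpy as np, cv2
D={c:np.load(f"{c}.npz") for c in("scene","side")}
def rect(q,n):
    q=q.astype(np.float32)
    if len(q)<8: print(n,"few",len(q)); return
    print(n,len(q),np.round(cv2.minAreaRect(q[:,:2]),3) if 0 else [np.round(x,3) for x in cv2.minAreaRect(q[:,:2])],"mean",q.mean(0).round(4),"z",np.percentile(q[:,2],[5,50,95]).round(3))
def sel(P,x,y,z): return P[(P[...,0]>x[0])&(P[...,0]<x[1])&(P[...,1]>y[0])&(P[...,1]<y[1])&(P[...,2]>z[0])&(P[...,2]<z[1])]
for c in D:
    P=D[c]["P"]
    rect(sel(P,(.4,.8),(-.13,.22),(.066,.0745)),c+" deck")
    rect(sel(P,(.5,.66),(-.04,.13),(.084,.1)),c+" dishtop")
    rect(sel(P,(.5,.72),(.115,.2),(.079,.1)),c+" marker")
    m=np.load(f"m_{c}_forceps.npy"); q=P[m]; rect(q[q[:,2]>.075],c+" forceps")
    rect(sel(P,(.49,.68),(.23,.5),(.035,.06)),c+" boxrim")
    rect(sel(P,(.28,.49),(.22,.5),(.012,.03)),c+" trayrim")
    q=sel(P,(.3,.6),(-.48,-.3),(.004,.025)); rect(q,c+" lens")
    h=q[q[:,0]<.43]; rect(h,c+" handle")
    rect(sel(P,(.4,.7),(-.28,-.1),(.055,.1)),c+" rack")
    rect(sel(P,(.28,.42),(-.25,-.12),(.04,.07)),c+" jar")
    rect(sel(P,(.28,.43),(.08,.24),(.085,.11)),c+" beaker")
    rect(sel(P,(.65,.9),(.18,.36),(.055,.07)),c+" stack")
    rect(sel(P,(.65,.78),(0,.1),(.12,.2)),c+" post")
```

```text
Traceback (most recent call last):
cv2.error: OpenCV(4.12.0) /io/opencv/modules/imgproc/src/convhull.cpp:143: error: (-215:Assertion failed) total >= 0 && (depth == CV_32F || depth == CV_32S) in function 'convexHull'
```

```bash
cat > m.py <<'E'
import numpy as np, cv2
D={c:np.load(f"{c}.npz") for c in("scene","side")}
def rect(q,n):
    q=np.ascontiguousarray(q,dtype=np.float32)
    if len(q)<8: print(n,"few",len(q)); return
    print(n,len(q),[np.round(x,3).tolist() for x in cv2.minAreaRect(q[:,:2].copy())],"mean",q.mean(0).round(4),"z",np.percentile(q[:,2],[5,50,95]).round(3))
def sel(P,x,y,z): return P[(P[...,0]>x[0])&(P[...,0]<x[1])&(P[...,1]>y[0])&(P[...,1]<y[1])&(P[...,2]>z[0])&(P[...,2]<z[1])]
if __name__=="__main__":
  for c in D:
    P=D[c]["P"]
    rect(sel(P,(.4,.8),(-.13,.22),(.066,.0745)),c+" deck")
    rect(sel(P,(.5,.66),(-.02,.13),(.084,.1)),c+" dishtop")
    rect(sel(P,(.5,.72),(.115,.2),(.079,.1)),c+" marker")
    m=np.load(f"m_{c}_forceps.npy"); q=P[m]; rect(q[q[:,2]>.075],c+" forceps")
    rect(sel(P,(.49,.68),(.23,.5),(.035,.06)),c+" boxrim")
    rect(sel(P,(.28,.49),(.22,.5),(.012,.03)),c+" trayrim")
    q=sel(P,(.3,.6),(-.48,-.3),(.004,.025)); rect(q,c+" lens")
    rect(q[q[:,0]<.43],c+" handle")
    rect(sel(P,(.4,.7),(-.28,-.1),(.055,.1)),c+" rack")
    rect(sel(P,(.28,.42),(-.25,-.12),(.04,.07)),c+" jar")
    rect(sel(P,(.28,.43),(.08,.24),(.085,.11)),c+" beaker")
    rect(sel(P,(.65,.9),(.18,.36),(.055,.07)),c+" stack")
    rect(sel(P,(.65,.78),(0,.1),(.12,.2)),c+" post")
E
python3 m.py
python3 - <<'E'
from h import *
def ori(a): return [0,np.cos(a/2),np.sin(a/2),0]
for n,p,a0 in [("lookC",(.58,.05,.42),0),("marker",(.612,.155,.073),0),("box",(.575,.35,.045),90),("forc",(.605,-.06,.073),0),("tray",(.39,.35,.025),90),("lens",(.405,-.385,.003),0),("fin",(.5,.04,.11),0)]:
    for a in (a0,a0-180):
        q=ctrl.ik(list(p),ori(np.radians(a))); print(n,a,None if q is None else np.round(q,2))
E
```

```text
scene deck 3290 [[0.607, 0.047], [0.281, 0.261], 3.66] mean [0.6208 0.0329 0.0691] z [0.066 0.069 0.073]
scene dishtop 332 [[0.582, 0.046], [0.087, 0.089], 73.186] mean [0.5826 0.0447 0.0865] z [0.084 0.086 0.089]
scene marker 86 [[0.62, 0.15], [0.022, 0.131], 87.237] mean [0.6166 0.1486 0.0821] z [0.079 0.082 0.085]
scene forceps 78 [[0.611, -0.048], [0.129, 0.021], 1.152] mean [ 0.6016 -0.0474  0.0773] z [0.075 0.077 0.081]
scene boxrim 272 [[0.579, 0.355], [0.106, 0.185], 3.202] mean [0.5809 0.352  0.0403] z [0.036 0.04  0.045]
scene trayrim 220 [[0.396, 0.343], [0.192, 0.128], 86.264] mean [0.3987 0.3412 0.0165] z [0.013 0.016 0.021]
scene lens 757 [[0.451, -0.393], [0.188, 0.142], 41.293] mean [ 0.4749 -0.3893  0.0092] z [0.005 0.009 0.015]
scene handle 171 [[0.398, -0.395], [0.101, 0.06], 50.124] mean [ 0.3912 -0.4083  0.0126] z [0.005 0.013 0.017]
scene rack 585 [[0.555, -0.2], [0.054, 0.195], 83.676] mean [ 0.5549 -0.2023  0.0718] z [0.058 0.074 0.08 ]
scene jar 93 [[0.354, -0.188], [0.036, 0.044], 54.468] mean [ 0.3558 -0.1898  0.047 ] z [0.041 0.047 0.051]
scene beaker 104 
[... 1726 characters left out ...]
31  1.61 -1.98]
lookC -180 [ 0.54  0.58 -1.33  1.23  0.57  1.73  0.92]
marker 0 [-0.05  0.69 -0.4   1.67  0.34  0.85 -2.16]
marker -180 [ 0.24  0.84 -0.96  1.67  0.77  1.06  0.6 ]
box 90 [-0.15  0.88 -0.82  1.57  0.72  1.02 -1.18]
box -90 [-0.    1.05 -1.23  1.57  1.02  1.28  1.75]
forc 0 [ 0.22  0.65 -0.26  1.74  0.22  0.78 -1.72]
forc -180 [ 0.59  0.8  -0.93  1.74  0.75  1.01  0.94]
tray 90 [-0.16  0.83 -1.03  2.    0.94  0.89 -1.72]
tray -90 [-0.08  0.94 -1.23  2.    1.06  1.06  1.31]
lens 0 [ 0.8   0.69 -0.13  1.93  0.16  0.54 -1.01]
lens -180 [ 1.19  0.8  -0.77  1.92  0.8   0.76  1.52]
fin 0 [ 0.18  0.48 -0.44  1.98  0.3   0.74 -2.02]
fin -180 [ 0.5   0.62 -0.97  1.98  0.66  0.9   0.75]
```

```bash
cat >> h.py <<'E'
from scipy.spatial.transform import Rotation as Rn
def ori(deg): a=np.radians(deg); return [0,np.cos(a/2),np.sin(a/2),0]
def wrist():
    s=get_state(); im,d=vision.grab_frame("wrist"); P=cloud("wrist",d)
    H=np.array(vision.camera_info("wrist")["hand_eye"]); w=s["eef_rot"]
    P=P@H[:3,:3].T+H[:3,3]
    P=P@Rn.from_quat([w[1],w[2],w[3],w[0]]).as_matrix().T+np.array(s["tcp_pos"])
    P[d<=0]=np.nan
    return im,d,P
E
python3 - <<'E'
from h import *; from m import rect,sel
ctrl.movep([.56,.05,.40],ori(0))
s=get_state();print(s["time"],s["tcp_pos"],s["contact_force"])
im,d,P=wrist(); cv2.imwrite("pics/w1.png",im); np.savez("w1.npz",im=im,d=d,P=P)
rect(sel(P,(.4,.8),(-.13,.22),(.066,.0745)),"deck")
rect(sel(P,(.5,.66),(-.02,.13),(.084,.1)),"dishtop")
rect(sel(P,(.5,.72),(.115,.2),(.079,.1)),"marker")
rect(sel(P,(.5,.7),(-.09,-.015),(.0755,.09)),"forceps")
for n in("marker","forceps","dish"):
    r=models.masks_of("wrist",n)
    if r: m=r[0]["mask"].astype(bool)&(d>0); np.save(f"m_w_{n}.npy",m); rect(P[m],n+" mask %.2f"%r[0]["p"])
E
```

```text
3.9167 [0.56017934 0.04893482 0.39967366] [ 0.69308135 -0.65122935 -0.87971989]
deck 24726 [[0.603, 0.048], [0.277, 0.258], 3.563] mean [0.6173 0.0463 0.0695] z [0.068 0.069 0.072]
dishtop 2570 [[0.578, 0.045], [0.088, 0.087], 89.694] mean [0.5789 0.0453 0.0869] z [0.086 0.087 0.088]
marker 779 [[0.616, 0.149], [0.014, 0.128], 89.123] mean [0.6185 0.1484 0.0827] z [0.081 0.083 0.084]
forceps 428 [[0.604, -0.048], [0.13, 0.016], 2.691] mean [ 0.6015 -0.0483  0.0778] z [0.076 0.078 0.079]
marker mask 0.63 890 [[0.616, 0.151], [0.019, 0.128], 89.547] mean [0.6183 0.1479 0.0815] z [0.073 0.083 0.084]
forceps mask 0.57 457 [[0.604, -0.048], [0.127, 0.016], 3.131] mean [ 0.5987 -0.0479  0.077 ] z [0.072 0.078 0.079]
dish mask 0.71 2604 [[0.577, 0.044], [0.091, 0.088], 48.763] mean [0.5787 0.045  0.0867] z [0.085 0.087 0.088]
```

View pics/w1.png

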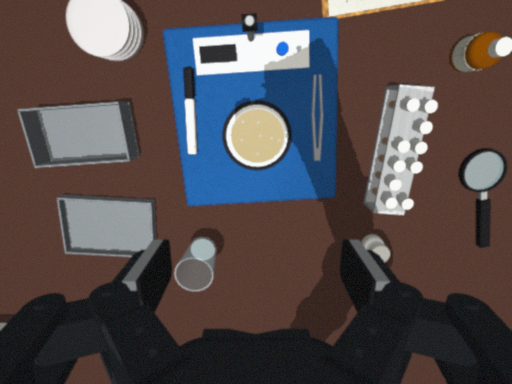

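The wrist view shows everything clearly: marker (190,110), forceps (317,117), dish (257,136), pen box (80,133), tray (105,226) and lens (484,172). Its positions agree with the fixed cameras. Next is the marker.

Run:
```python
from h import *; from m import rect,sel
P=np.load("w1.npz")["P"]
rect(sel(P,(.49,.68),(.23,.5),(.038,.06)),"boxrim")
rect(sel(P,(.28,.49),(.22,.5),(.014,.03)),"trayrim")
q=sel(P,(.3,.6),(-.48,-.3),(.006,.025)); rect(q,"lens"); rect(sel(P,(.3,.42),(-.48,-.3),(.006,.025)),"handle"); rect(sel(P,(.44,.6),(-.48,-.3),(.006,.025)),"ring")
rect(sel(P,(.4,.7),(-.28,-.1),(.055,.1)),"rack")
ctrl.movep([.616,.154,.16],ori(-.8))
ctrl.movel([.616,.154,.073],max_speed=.1)
print(get_state()["tcp_pos"],get_state()["contact_force"])
ctrl.close_gripper(40); s=get_state(); print(s["width"],s["gripper_force"],s["contact_force"])
ctrl.movel([.616,.154,.24],max_speed=.15); s=get_state(); print(s["width"],s["gripper_force"],s["contact_force"],s["time"])
im,d,P=wrist(); cv2.imwrite("pics/w2.png",im)
rect(sel(P,(.5,.66),(-.02,.13),(.084,.1)),"dishtop")
```

```text
boxrim 984 [[0.576, 0.355], [0.1, 0.172], 3.874] mean [0.5762 0.3592 0.0431] z [0.039 0.044 0.045]
trayrim 743 [[0.392, 0.341], [0.181, 0.121], 86.848] mean [0.3996 0.3563 0.0182] z [0.015 0.019 0.021]
lens 2179 [[0.452, -0.406], [0.201, 0.083], 23.981] mean [ 0.4734 -0.3889  0.0101] z [0.006 0.009 0.016]
handle 433 [[0.384, -0.408], [0.076, 0.021], 11.972] mean [ 0.3841 -0.4056  0.014 ] z [0.007 0.015 0.017]
ring 1617 [[0.496, -0.379], [0.085, 0.1], 70.371] mean [ 0.5007 -0.3838  0.0087] z [0.006 0.008 0.012]
rack 1784 [[0.545, -0.201], [0.047, 0.179], 85.687] mean [ 0.5502 -0.1997  0.0752] z [0.058 0.079 0.08 ]
[0.61642059 0.15430716 0.07369921] [0.23090619 0.5229151  1.21709597]
0.012485857973183261 40.265734791755676 [-0.2124826  -0.62141315  2.73711969]
0.012649152142332438 39.94000554084778 [-0.21624891 -0.69008461 -0.54496204] 8.0917
dishtop 5028 [[0.578, 0.046], [0.089, 0.088], 71.741] mean [0.5799 0.0457 0.0869] z [0.086 0.087 0.088]
```

Run:
```python
from h import *; from m import rect,sel
ctrl.movep([.577,.355,.2],ori(93.8))
ctrl.movel([.577,.355,.046],max_speed=.12)
s=get_state(); print(s["tcp_pos"],s["width"],s["contact_force"])
ctrl.ungrasp(); print(get_state()["contact_force"])
ctrl.movel([.577,.355,.25],max_speed=.25)
im,d,P=wrist(); cv2.imwrite("pics/w3.png",im)
rect(sel(P,(.53,.625),(.28,.43),(.012,.036)),"pen in box")
print(get_state()["time"])
```

```text
[0.57730198 0.35545441 0.04691147] 0.012521620498769846 [-0.02096533  0.62295834  0.3387061 ]
[0.4446688  0.12265312 0.0710373 ]
pen in box 1345 [[0.576, 0.355], [0.093, 0.142], 3.899] mean [0.5801 0.3575 0.0186] z [0.015 0.017 0.031]
12.3417
```

View pics/w3.png

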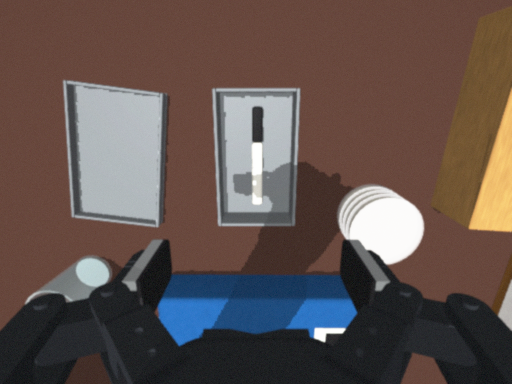

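The pen lies flat and centred in the box (257,155). Now the forceps.

Run:
```python
from h import *; from m import rect,sel
import sys
ctrl.movep([.605,-.061,.2],ori(3))
ctrl.movel([.605,-.061,.0725],max_speed=.12)
print(get_state()["tcp_pos"],get_state()["contact_force"])
ctrl.close_gripper(40); s=get_state(); print(s["width"],s["gripper_force"],s["contact_force"])
ctrl.movel([.605,-.061,.24],max_speed=.15); s=get_state(); print(s["width"],s["gripper_force"],s["time"])
im,d,P=wrist(); cv2.imwrite("pics/w4.png",im)
rect(sel(P,(.5,.66),(-.02,.13),(.084,.1)),"dishtop")
if s["width"]<.008: sys.exit("no grasp")
ctrl.movep([.393,.343,.18],ori(86.7))
ctrl.movel([.393,.343,.02],max_speed=.12)
s=get_state(); print(s["tcp_pos"],s["width"],s["contact_force"])
ctrl.ungrasp(); print(get_state()["contact_force"])
ctrl.movel([.393,.343,.25],max_speed=.25)
im,d,P=wrist(); cv2.imwrite("pics/w5.png",im)
rect(sel(P,(.34,.445),(.26,.42),(.009,.03)),"forceps in tray")
print(get_state()["time"])
```

```text
[ 0.60553041 -0.06083483  0.07327839] [-0.10232055 -0.50626142  0.88603783]
0.014640365590981858 39.06620135268895 [-0.44182036  0.19022857  3.99820776]
0.014873417904849405 39.00168171196128 17.0167
dishtop 5236 [[0.578, 0.045], [0.088, 0.089], 52.191] mean [0.5799 0.0451 0.0869] z [0.086 0.087 0.088]
[0.39323612 0.34332587 0.02056476] 0.014515859995945372 [ 0.26550297 -0.00605547 -0.68416511]
[ 0.80405482 -0.77081045  0.8390024 ]
forceps in tray 583 [[0.398, 0.342], [0.074, 0.18], 14.496] mean [0.3961 0.3318 0.0122] z [0.01  0.012 0.018]
22.0333
```

View pics/w5.png

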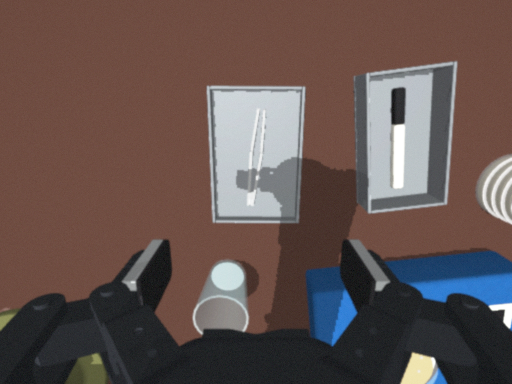

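Forceps lie flat in the tray (257,157). Next, look closely at the lens.

Run:
```python
from h import *; from m import rect,sel
ctrl.movep([.40,-.40,.28],ori(10))
im,d,P=wrist(); cv2.imwrite("pics/w6.png",im); np.savez("w6.npz",im=im,d=d,P=P)
q=sel(P,(.28,.6),(-.48,-.3),(.0115,.025)); rect(q,"handle+")
q=sel(P,(.28,.6),(-.48,-.3),(.013,.025)); rect(q,"handle")
rect(sel(P,(.28,.6),(-.48,-.3),(.005,.025)),"all")
r=models.masks_of("wrist","lens"); m=r[0]["mask"].astype(bool)&(d>0); q=P[m]; rect(q,"mask %.2f"%r[0]["p"])
q=q[q[:,0]>.4]; (c,rad)=cv2.minEnclosingCircle(q[q[:,0]>.45][:,:2].astype(np.float32).copy()); print(c,rad)
print(get_state()["time"])
```

```text
handle+ 1198 [[0.445, -0.384], [0.199, 0.081], 0.932] mean [ 0.4162 -0.4022  0.0145] z [0.012 0.015 0.016]
handle 975 [[0.444, -0.389], [0.197, 0.068], 1.647] mean [ 0.4003 -0.4058  0.0151] z [0.013 0.015 0.017]
all 4408 [[0.446, -0.393], [0.203, 0.082], 9.218] mean [ 0.4801 -0.3882  0.0096] z [0.006 0.008 0.016]
mask 0.91 4279 [[0.446, -0.383], [0.199, 0.082], 0.021] mean [ 0.4813 -0.3879  0.0095] z [0.006 0.008 0.016]
(0.4971337914466858, -0.3839936852455139) 0.050402771681547165
24.7583
```

View pics/w6.png

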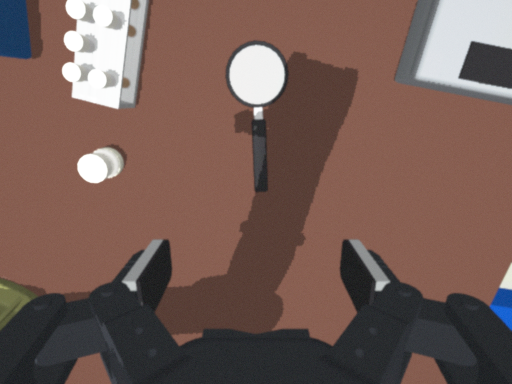

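Run:
```python
from h import *; from m import rect,sel
P=np.load("w6.npz")["P"]
A=sel(P,(.28,.6),(-.48,-.3),(.005,.025))
h=A[(A[:,0]<.425)&(A[:,2]>.011)]; rect(h,"handle")
v=np.linalg.svd(h[:,:2]-h[:,:2].mean(0))[2][0]; print("yaw",np.degrees(np.arctan2(v[1],v[0]))%180)
r=A[A[:,0]>.465]
# ring centre: centre of circle r=42mm covering most points
from scipy.optimize import minimize
f=lambda c: np.maximum(np.hypot(*(r[:,:2]-c).T)-.042,0).sum()
c=minimize(f,r[:,:2].mean(0),method="Nelder-Mead").x; e=cv2.minEnclosingCircle(r[:,:2].astype(np.float32).copy()); print(c,e)
d=c-h[:,:2].mean(0); print("yaw2",np.degrees(np.arctan2(d[1],d[0])))
# rear end of the handle
u=d/np.linalg.norm(d); print("end", ((A[:,:2]-c)@u).min(), ((A[:,:2]-c)@u).max(), "grip",c-.08*u)
```

```text
handle 756 [[0.387, -0.409], [0.081, 0.02], 12.401] mean [ 0.3874 -0.4085  0.015 ] z [0.013 0.015 0.016]
yaw 12.769908139026256
[ 0.50465065 -0.38278802] ((0.5046659708023071, -0.3828698396682739), 0.04213063418865204)
yaw2 12.35021921507732
end -0.16111822121975972 0.04202023399036482 grip [ 0.42650197 -0.39989895]
```

Run:
```python
from h import *; from m import rect,sel
import sys
ctrl.movep([.4265,-.400,.10],ori(12.5))
ctrl.movel([.4265,-.400,.0035],max_speed=.08)
print(get_state()["tcp_pos"],get_state()["contact_force"])
ctrl.close_gripper(80); s=get_state(); print(s["width"],s["gripper_force"],s["contact_force"])
ctrl.movel([.4265,-.400,.26],max_speed=.12); s=get_state(); print(s["width"],s["gripper_force"],s["contact_force"],s["wrist_torque"],s["time"])
if s["width"]<.012: sys.exit("no grasp")
ctrl.movep([.47,-.2,.26],ori(3.6)); 
im,d,P=wrist(); cv2.imwrite("pics/w7.png",im); np.savez("w7.npz",im=im,d=d,P=P)
R=sel(P,(.35,.65),(-.3,-.1),(.2,.3)); rect(R,"lens")
s=get_state(); print(s["tcp_pos"],s["eef_rot"],s["width"],s["time"])
```

```text
[ 0.42679025 -0.40018293  0.00401961] [ 0.07295655  0.0799872  -0.15526618]
0.017559099697815963 79.5990264415741 [-0.73298609  0.18661083  5.26875786]
0.017636968157859603 78.93931031227112 [-0.43975488  0.13616252 -0.30738838] [ 0.06094953 -0.0034578   0.00788406] 29.7833
lens 35564 [[0.503, -0.206], [0.166, 0.083], 10.315] mean [ 0.5326 -0.1985  0.2661] z [0.262 0.263 0.278]
[ 0.4698395  -0.20196637  0.25962299] [ 1.83641838e-04  9.99540591e-01  3.03065407e-02 -2.96038330e-04] 0.01761272697882547 30.6667
```

View pics/w7.png

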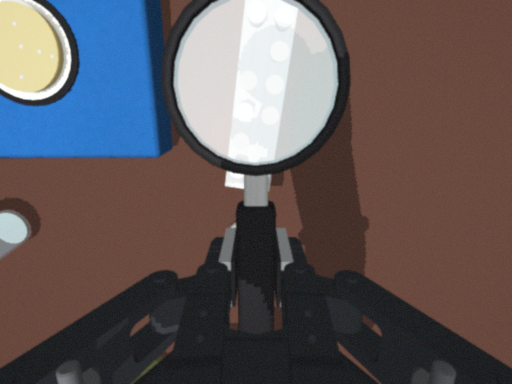

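Run:
```python
from h import *; from m import rect,sel
def ring(P,tcp,yaw):
    ax=np.array([np.cos(yaw),np.sin(yaw)])
    R=sel(P,(.35,.75),(-.35,.15),(tcp[2]-.02,tcp[2]+.03))
    t=(R[:,:2]-tcp[:2])@ax; r=R[t>.045]
    c,rad=cv2.minEnclosingCircle(r[:,:2].astype(np.float32).copy()); c=np.array(c)
    rr=np.hypot(*(r[:,:2]-c).T); k=r[(rr>.034)&(rr<.041)]
    co=np.linalg.lstsq(np.c_[k[:,:2]-c,np.ones(len(k))],k[:,2],rcond=None)[0]
    return c,rad,co
yaw=np.radians(3.6)
P=np.load("w7.npz")["P"]; tcp=np.array([.46984,-.20197,.25962])
c,rad,co=ring(P,tcp,yaw); print(c,rad,co)
ctrl.movep([.50,.0415,.22],ori(3.65))
s=get_state(); im,d,P=wrist(); c,rad,co=ring(P,np.array(s["tcp_pos"]),yaw)
print(s["tcp_pos"],"ring",c,rad,co,"off",c-s["tcp_pos"][:2],s["time"])
ims,ds=vision.grab_frame("side"); Q=cloud("side",ds); rect(sel(Q,(.45,.68),(-.02,.12),(.19,.26)),"side lens"); cv2.imwrite("pics/s2.png",ims)
ims,ds=vision.grab_frame("scene"); Q=cloud("scene",ds); rect(sel(Q,(.45,.68),(-.02,.12),(.19,.26)),"scene lens")
for cam in("side","scene"):
    r=models.masks_of(cam,"dish"); print(cam,[(x["p"],x["point"]) for x in r[:1]])
```

```text
[ 0.5502305  -0.19725938] 0.04204442352056503 [-0.00467541  0.0006945   0.26504518]
[0.50046608 0.03954812 0.21974352] ring [0.5805136  0.04360457] 0.04196113720536232 [-0.00864829 -0.00042697  0.22502857] off [0.08004751 0.00405645] 31.6417
side lens 1470 [[0.54, 0.034], [0.17, 0.085], 18.113] mean [0.5547 0.0493 0.2261] z [0.22  0.225 0.234]
scene lens 681 [[0.54, 0.049], [0.083, 0.176], 83.327] mean [0.5541 0.0394 0.227 ] z [0.217 0.224 0.25 ]
side [(0.84, [250.0, 210.4])]
scene [(0.9, [279.6, 188.9])]
```

Run:
```python
from h import *
ctrl.movel([.499,.042,.15],max_speed=.1); s=get_state(); print(s["tcp_pos"])
ctrl.movel([.499,.042,.108],max_speed=.04); ctrl.pause(.5)
s=get_state(); print(s["tcp_pos"],s["qd"].round(4) if hasattr(s["qd"],"round") else s["qd"],s["gripper_force"],s["contact_force"],s["time"])
im,d=vision.grab_frame("side"); cv2.imwrite("pics/s3.png",cv2.resize(im[130:290,150:350],(800,640))[:600])
```

```text
[0.49932102 0.04230869 0.15041646]
[0.49902634 0.0420059  0.10803176] [-0.0004  0.0004 -0.0003 -0.0003  0.0001 -0.     -0.0005] 78.90584349632263 [-0.57232914  0.23102519 -1.82694336] 34.4417
```

View pics/s3.png

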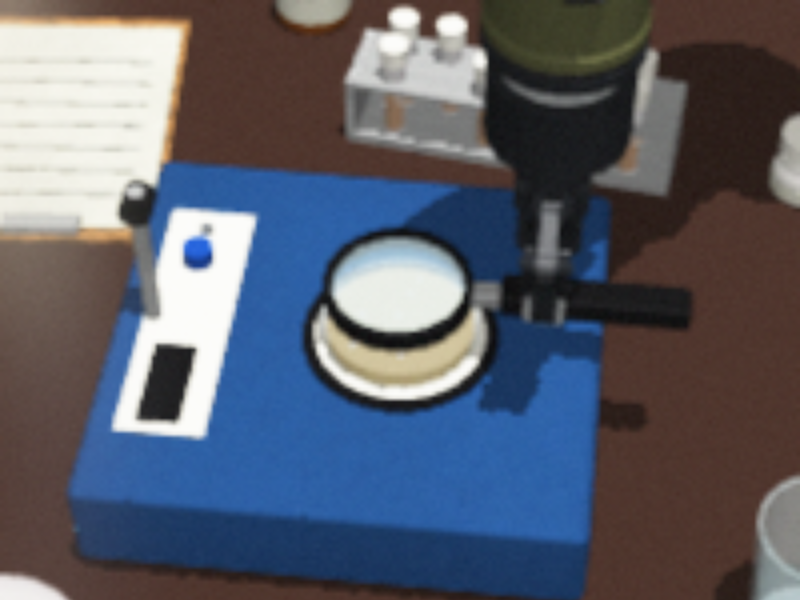

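The lens (400,288) hovers level over the dish (400,335) with a visible gap and its handle towards the front edge. Handing in.

```bash
python3 -c "
from h import *
print(ticket.close_job()); print(get_state()['time'])"
```

```text
the job is handed in; nothing more can be done
None
the job is handed in; nothing more can be done
```

I handed the job in at about 34 s of robot time, with no verdict shown: the marker is in the pen box, the forceps are in the tray, and the lens is held level about 15 mm above the dish with its handle to the front.

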